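Set the tote divider and load the rocker shaft and bearing block

ROBOT

A 6-joint arm with a two-finger parallel gripper is mounted at the origin on the work surface. World frame = base frame: x ahead of the robot, y to its left, z up, the work surface at z = 0. Lengths are in mm, angles in rad, forces in N, time in s.
With the tool pointing down it reaches from about 300 to 775 mm from the base axis. Payload 14.6 kg.
Tool frame: the origin (TCP) lies at the very end of the fingers, on their centre line; the grasp point (between the pads) lies 19 mm behind it; z points along the fingers, y is the line along which they close (so a half turn about z gives the same grasp; the last joint's range is limited). The gripper opens to 94 mm and grips with 3 to 60 N. Pads are 16 mm wide; open, the fingers measure 119 mm over their backs; the gripper's body (75 mm by 177 mm) begins 78 mm behind the grasp point.
Start: joints at [-1.363, 0.3, 1.521, -0, 1.321, -0.067], TCP at [149.238, -529.355, 205.446] pointing down, gripper open.
Joint ranges: [-3.03, 3.03], [-0.79, 2.21], [0.23, 2.52], [-1.04, 4.18], [0, 3.07], [-2.55, 2.55]. Speed limits (rad/s): [2.22, 2.22, 2.57, 3.14, 3.14, 3.14].

INTERFACE

Orientations are given as a unit quaternion [x, y, z, w].
In Python, from cell import robot gives the robot as it stands. The module is installed in compiled form; this text tells all that it offers. Calls block until the motion is done:
- robot.move_pose(position, orientation): joint-space move of the TCP to a pose.
- robot.move_l(position, frame=None, rate=150, until_force=None): straight line of the TCP; frame=None keeps the orientation; rate is the mean speed in mm/s. With until_force (N) it stops when the force on the tool has changed by that much, and returns True; else False.
- robot.move_joints(angles): joint-space move.
- robot.command_gripper(opening): finger opening in mm; the grip force is fixed at half the most; returns when the fingers have stopped.
- robot.sleep(seconds).
- robot.ik(position, orientation): joint angles nearest the present ones, or None.
- robot.capture(name): name is "scene" or "top"; returns the picture (384x512x3 uint8, blue, green, red); there is no depth.
- robot.calibration(name): a dict with "fx", "fy", "cx", "cy" (pixels), "rvec" (rotation vector, rad) and "tvec" (3), from world to camera coordinates, as OpenCV has them. Camera axes: x right, y down, z forward; pixel columns grow to the right and rows downward; lengths in mm; the calibration is good to about 2 mm. A picture is of the moment at which its call begins. calibration takes no time and is no camera call.
A pose or a line that the arm cannot do raises robot.IKError and nothing moves.
- robot.finish_job(): hands the job in; it is judged then, once.
Readings, each from a call of its own:
- robot.get_time_s(): time.
- robot.get_q(): joint angles.
- robot.get_joint_vel(): joint speeds.
- robot.get_effort(): joint torques, N m.
- robot.get_tcp_pos(): TCP position.
- robot.get_ee_rot(): TCP orientation.
- robot.get_force(): force on the tool from outside, world axes, zero at the start.
- robot.get_moment(): the same for the moment, N m.
- robot.get_gripper_width(): finger opening in mm.
- robot.get_finger_force(): force on a finger pad.
Only numpy, scipy, OpenCV 4.12 (cv2) and the standard library are available. Lean on these libraries where they do the work, as an engineer would, in place of code of your own. Each camera call takes 0.05 s, during which the arm holds its last target. There are 200 camera calls.

TASK

Before loading anything, slide the divider of the green sloping tote along so that the compartment at the blue tag is long enough for the blue rocker shaft and the one at the yellow tag still takes the yellow bearing block. Then set each part down, without dropping it, lying fully on the tote floor in the compartment of its own colour: the shaft lengthwise, the block standing on its base. Leave the spray can, the jar and the wrench where they are.

Things in the scene. Friction and masses are not known exactly. Their poses are not given: they have to be found in the camera images.
- tote: Green open tote with a grippy black rubber floor, fixed in a rack; origin: centre of its underside. Tipped 30 degrees, opening leaning towards the robot: its z is square to its floor (up and towards the robot), x runs up the slope away from the robot, y is level along its length. Outside 140 (x) by 320 (y) by 55 (z) mm, walls and floor 5 mm: floor surface at z = 5 mm, inside 130 by 310 mm.
- bar_mid (a point): Middle of the level 16 mm round steel bar above the tote, 386 mm long along the tote's y, 235 mm straight above the tote's origin and 26 mm nearer the robot, on two upright blue 16 mm posts, 185 mm either side. It blocks a gripper pointing straight down into the tote; one pointing square to the tote's floor passes in front of it.
- divider (a joint): Position of the sliding divider along the tote's y axis, m: 0 in the middle of the tote, positive towards the tote's +y end, travel -0.1 to 0.1. It slides with about 3 N of friction and stays where it is left. The white divider plate is 6 mm thick (y), spans the tote, and its top edge is at z = 50 mm in the tote's frame.
- divider_tab (a point): Centre of the orange finger tab on top of the divider: 44 mm (along the tote's x) by 14 mm (along y) by 28 mm high (z), its centre 20 mm up the slope (tote x) and 62 mm above the tote's underside (tote z), its top at z = 76 mm. Same axes as the tote. It moves with the divider.
- tag_blue: Blue flat tag 36 by 60 by 6 mm with a white long-part picture, fixed on the bench in front of one end of the tote. The end of the tote (+y or -y) in front of which it lies is the rocker shaft's. Origin: centre of its underside.
- tag_yellow: Yellow flat tag 36 by 60 by 6 mm with a black block picture, fixed on the bench in front of the other end of the tote: that end is the bearing block's. Origin: centre of its underside.
- shaft_center (a point): Centre (half-way up) of the rocker shaft: a steel bar of 20 mm diameter, 195 mm long along its x axis, on two blue pedestals 28 (x) by 34 (y) by 36 mm (z) centred at x = -62 and +62 mm. The bar's axis is 6 mm above this point (24 mm above the pedestals' feet). About 0.55 kg. Starts standing on its feet on the bench; grip the bar in the middle, across y.
- bracket_center (a point): Centre (half-way up) of the yellow bearing block, 55 mm high: base 70 (x) by 44 (y) by 12 mm (z), above it a round-topped body 46 mm wide (x) and 26 mm thick (y) with a bore along y. About 0.4 kg. Starts standing on its base on the bench; grip the body across y.
- can: Red spray can, 52 mm diameter, 150 mm high, standing loose on the bench; bystander. Origin: centre of its underside.
- jar: Amber glass jar, 64 mm diameter, 85 mm high, standing loose on the bench; bystander. Origin: centre of its underside.
- wrench: Steel wrench 170 mm long lying along its x axis loose on the bench to the left of the rack; bystander. Origin: on its underside, mid-length.
Mind the look-alikes: they are no part of the job. What is shaped like the part that bears bracket_center but pink is not meant.

How it is judged (in metres and radians):
On the way:
1. with both parts still outside the tote, the divider stands where the long compartment fits the shaft and the short one fits the block (((y of tag_blue in the frame of tote above 0 m and value of joint divider between -0.082 and -0.043 m) or (y of tag_blue in the frame of tote below 0 m and value of joint divider between 0.043 and 0.082 m)) and distance between each of shaft_center, bracket_center and tote above 0.18 m), for 0.2 s.
At the end, for the whole second after the job is handed in: Divider 43 to 82 mm from the middle, towards the yellow end. Shaft in the blue compartment, along the tote within 0.25 rad, centre 10 to 33 mm above the tote's underside. Block in the yellow one base down within 0.2 rad, centre 22 to 42 mm above the underside. Both at rest (((y of tag_blue in the frame of tote above 0 m and value of joint divider between -0.082 and -0.043 m) or (y of tag_blue in the frame of tote below 0 m and value of joint divider between 0.043 and 0.082 m)) and z of shaft_center in the frame of tote between 0.01 and 0.033 m and x of shaft_center in the frame of tote between -0.065 and 0.065 m and angle between the x axis of shaft_center and the y axis of tote, either way round below 0.25 rad and ((y of tag_blue in the frame of tote above 0 m and y of shaft_center in the frame of divider_tab above 0.09 m and y of shaft_center in the frame of tote below 0.07 m) or (y of tag_blue in the frame of tote below 0 m and y of shaft_center in the frame of divider_tab below -0.09 m and y of shaft_center in the frame of tote above -0.07 m)) and z of bracket_center in the frame of tote between 0.022 and 0.042 m and x of bracket_center in the frame of tote between -0.065 and 0.065 m and angle between the z axis of bracket_center and the z axis of tote, either way round below 0.2 rad and angle between bracket_center's own z axis and vertical below 1 rad and ((y of tag_blue in the frame of tote above 0 m and y of bracket_center in the frame of divider_tab below -0.02 m and y of bracket_center in the frame of tote above -0.155 m) or (y of tag_blue in the frame of tote below 0 m and y of bracket_center in the frame of divider_tab above 0.02 m and y of bracket_center in the frame of tote below 0.155 m)) and linear speed of each of shaft, bracket below 0.02 m/s and angular speed of each of shaft, bracket below 0.2 rad/s); the robot touches nothing.
It fails at once if a bystander was moved more than 30 mm or tipped over (distance of any of can, jar, wrench from where it was at the start of the episode above 0.03 m or angle between any of can, jar's own z axis and vertical above 0.4 rad).
It fails at once if a part was dropped or thrown into the tote (faster than 0.8 m/s at the tote) ((distance between shaft_center and tote below 0.17 m and linear speed of shaft above 0.8 m/s) or (distance between bracket_center and tote below 0.17 m and linear speed of bracket above 0.8 m/s)).
It also fails if it takes over 72 s, if anything falls off the work surface, if the arm or the gripper's body presses on something with over 40 N, if the wrist force passes 120 N, or if a joint passes its speed limit or range.

## Working session

There is one attempt and no reset: what is moved stays moved. The work goes in short steps, each a Python script; the robot and the scene stay as the last script left them, time stands still between calls to the robot, and variables do not carry over. Pictures are saved under pics/ and viewed, at most 10 in all, crops included, and the job is handed in when it is done.

```bash
mkdir -p pics
python3 - <<'E'
from cell import robot
import cv2
for n in("scene","top"):
    im=robot.capture(n); cv2.imwrite(f"pics/{n}0.png",im)
    print(n,robot.calibration(n))
print(robot.get_ee_rot(),robot.get_time_s())
E
```

```text
scene {'fx': 477.31290417777626, 'fy': 477.31290417777626, 'cx': 258.84293127333007, 'cy': 194.31740843101755, 'rvec': array([ 1.30173803,  2.4079547 , -0.75368543]), 'tvec': array([ 377.40588368, -230.02045222, 2161.48900624])}
top {'fx': 375.05708655767404, 'fy': 375.05708655767404, 'cx': 249.2612310067935, 'cy': 189.8460451782624, 'rvec': array([ 2.1596435 , -2.12802846,  0.13061028]), 'tvec': array([ -76.07982805,  573.54593794, 1344.52957009])}
[ 9.90574383e-01  1.36974937e-01 -4.71091233e-05 -5.05961055e-04] 0.1
```

View pics/scene0.png

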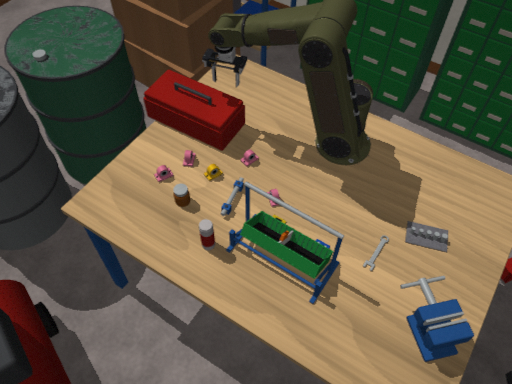

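View pics/top0.png

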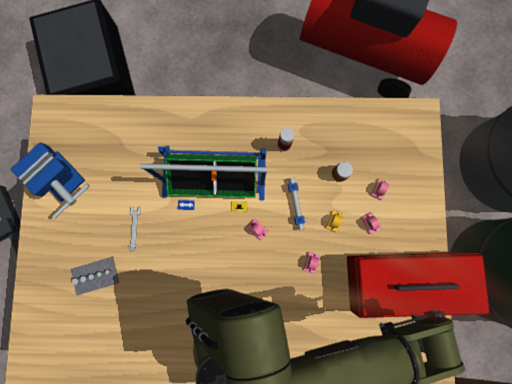

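Scene: the tote with divider tab is at about (285,240), the bar above it, and the wrench at (376,252). In the top view, the blue tag (186,205) is on the left (+y) and the yellow tag (239,206) on the right (-y). The shaft is at (296,204).

Block candidates: yellow (335,221); pink (258,229), (312,262), (372,223), (381,189). Only the yellow one fits the description, and I'm confirming it in an enlarged crop.

```bash
cat > h.py <<'E'
import numpy as np,cv2
from cell import robot
from scipy.spatial.transform import Rotation as R
def cam(n):
    c=robot.calibration(n);K=np.array([[c['fx'],0,c['cx']],[0,c['fy'],c['cy']],[0,0,1.]]);M=cv2.Rodrigues(np.array(c['rvec']))[0];return K,M,np.array(c['tvec'])
def ray(n,uv):
    K,M,t=cam(n);return -M.T@t, M.T@np.linalg.inv(K)@np.array([uv[0],uv[1],1.])
def onz(n,uv,z):
    o,d=ray(n,uv);return o+d*(z-o[2])/d[2]
def tri(uv1,uv2,n1="top",n2="scene"):
    o1,d1=ray(n1,uv1);o2,d2=ray(n2,uv2);d1/=np.linalg.norm(d1);d2/=np.linalg.norm(d2)
    s=np.linalg.lstsq(np.c_[d1,-d2],o2-o1,rcond=None)[0];a=o1+s[0]*d1;b=o2+s[1]*d2
    return (a+b)/2,np.linalg.norm(a-b)
def proj(n,P):
    K,M,t=cam(n);p=K@(M@np.asarray(P,float)+t);return p[:2]/p[2]
def blobs(im,lo,hi,amin=6):
    m=cv2.inRange(cv2.cvtColor(im,cv2.COLOR_BGR2HSV),np.array(lo),np.array(hi))
    k,l,s,c=cv2.connectedComponentsWithStats(m)
    return [(c[i].round(2),int(s[i,4]),s[i,:4]) for i in range(1,k) if s[i,4]>=amin],l
E
python3 - <<'E'
from h import *
t=cv2.imread("pics/top0.png");s=cv2.imread("pics/scene0.png")
cv2.imwrite("pics/topc.png",cv2.resize(t[130:280,140:340],None,fx=4,fy=4,interpolation=cv2.INTER_CUBIC))
cv2.imwrite("pics/scenec.png",cv2.resize(s[145:295,150:350],None,fx=4,fy=4,interpolation=cv2.INTER_CUBIC))
for nm,im in(("top",t),("scene",s)):
  for c,lo,hi in(("yel",(20,140,90),(32,255,255)),("org",(3,150,120),(19,255,255)),("blue",(100,120,60),(125,255,255)),("green",(45,120,40),(85,255,255))):
    print(nm,c,[(b[0].tolist(),b[1],b[2].tolist()) for b in blobs(im,lo,hi,8)[0] if 150<b[0][0]<350 and 130<b[0][1]<300])
E
```

```text
top yel [([239.05, 205.85], 149, [231, 201, 17, 11]), ([334.99, 220.72], 205, [326, 210, 18, 22])]
top org [([213.45, 175.15], 33, [212, 171, 5, 10])]
top blue [([215.31, 153.49], 362, [158, 146, 108, 21]), ([164.0, 174.36], 14, [163, 170, 3, 8]), ([260.19, 186.68], 120, [257, 172, 7, 28]), ([163.83, 189.79], 52, [162, 182, 5, 15]), ([292.53, 186.75], 57, [288, 183, 10, 9]), ([186.05, 204.89], 87, [178, 200, 16, 10]), ([299.03, 219.75], 61, [295, 216, 10, 9])]
top green [([210.51, 158.22], 592, [165, 154, 92, 13]), ([205.65, 190.73], 694, [165, 170, 91, 28]), ([254.56, 174.22], 9, [254, 172, 2, 5])]
scene yel [([212.12, 171.91], 171, [204, 164, 19, 17]), ([279.03, 218.23], 35, [272, 214, 14, 10])]
scene org [([282.28, 236.2], 25, [280, 233, 6, 8])]
scene blue [([238.6, 184.38], 42, [234, 181, 9, 10]), ([247.16, 201.49], 80, [246, 187, 3, 33]), ([226.4, 207.22], 45, [222, 203, 9, 11]), ([291.5, 261.74], 637, [227, 230, 115, 63]), ([322.55, 243.09], 33, [316, 239, 14, 9]), ([313.26, 298.24], 38, [310, 293, 8, 10])]
scene green [([286.11, 243.88], 2202, [240, 211, 93, 67])]
```

View pics/topc.png

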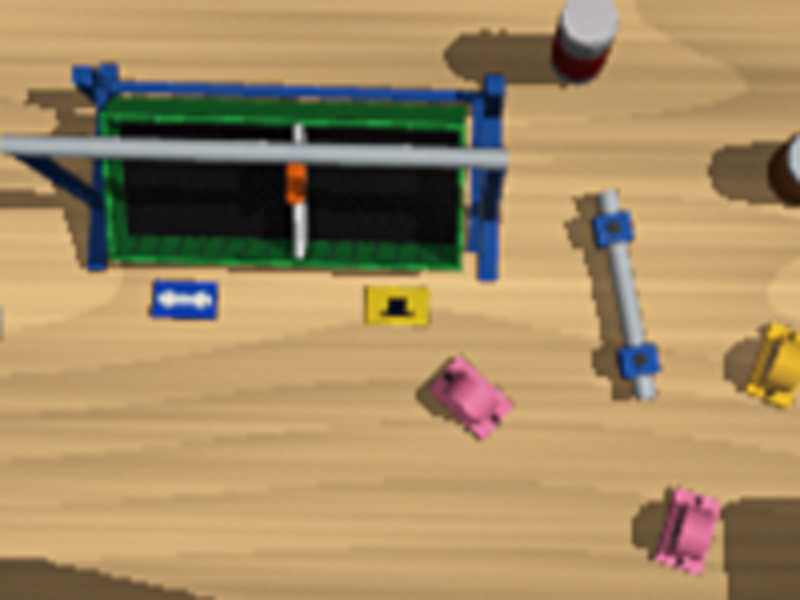

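View pics/scenec.png

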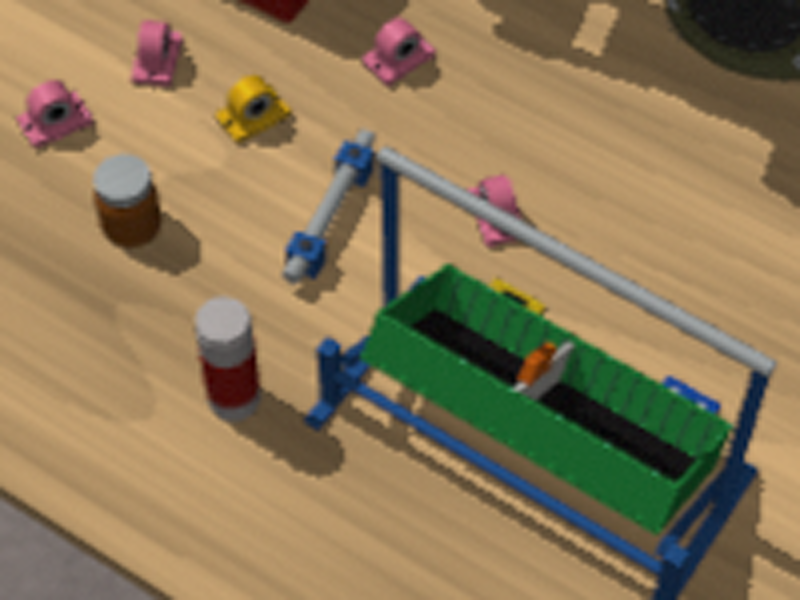

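The top crop shows the blue tag at the +y end, the yellow tag at the -y end, and the divider at mid-tote. The shaft runs from (292,178) to (301,229). The block at (335,221) is the only yellow one, and its shape (flange and round top) matches the pink decoys. Next I'll work out its geometry, with a close crop for the block's yaw.

Run:
```python
from h import *
np.set_printoptions(precision=1,suppress=True)
f=lambda n,u,v:((140,130) if n=="top" else (150,145))+np.array([u,v])/4-0.375
T=lambda a,b:tri(f("top",*a),f("scene",*b))
a=T((508,158),(382,156));b=tri((140,167),f("scene",771,366))
print("bar -y,+y",a,b,np.linalg.norm(a[0]-b[0]),"mid",(a[0]+b[0])/2)
c=T((462,270),(450,266));d=T((108,264),(728,429));print("front rim -y,+y",c,d,np.linalg.norm(c[0]-d[0]))
print("rear rim -y",T((467,105),(375,320)))
print("cams",ray("top",(0,0))[0],ray("scene",(0,0))[0])
print("tags y,b",onz("top",(239.05,205.85),6),onz("top",f("top",185,300),6))
print("peds top36",onz("top",f("top",613,228),36),onz("top",f("top",638,359),36), "ends z24",onz("top",f("top",609,193),24+9),onz("top",f("top",646,395),33))
t=cv2.imread("pics/top0.png");s=cv2.imread("pics/scene0.png")
A=cv2.resize(t[205:240,318:352],None,fx=11,fy=11,interpolation=cv2.INTER_CUBIC)
B=cv2.resize(s[158:193,196:230],None,fx=11,fy=11,interpolation=cv2.INTER_CUBIC)
cv2.imwrite("pics/blk.png",np.hstack([A,B]))
```

```text
bar -y,+y (array([ 604.6, -122. ,  284.9]), np.float64(3.1171855448450905)) (array([606.7, 262.5, 287.8]), np.float64(1.8736296701955413)) 384.547892542999 mid [605.6  70.2 286.4]
front rim -y,+y (array([543.8, -86.8,  61.8]), np.float64(6.191271387163747)) (array([547.9, 230.3,  57.1]), np.float64(5.391710940832113)) 317.18352482845586
rear rim -y (array([676.7, -87.2, 142. ]), np.float64(10.611433079976072))
cams [ 386.7  -89.3 1408.9] [1422.1  443.2 1627.5]
tags y,b [517.9 -29.7   6. ] [519.6 170.6   6. ]
peds top36 [ 589.2 -228.5   36. ] [ 468.7 -251.2   36. ] ends z24 [ 622.4 -225.1   33. ] [ 436.3 -258.8   33. ]
```

View pics/blk.png

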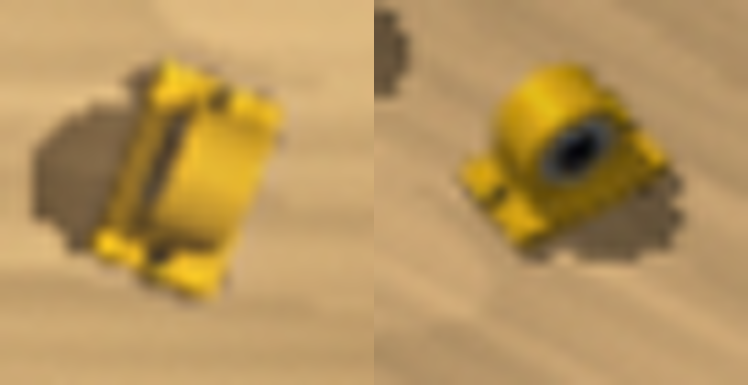

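The left panel shows the block's base corners at crop px (168,62), (283,105), (215,297) and (97,243). The right panel shows the bore facing lower right. The tote is consistent across bar, rim and tags. Next I'll compute the block pose and check IK for every waypoint.

```bash
cat >> h.py <<'E'
TO=np.array([632.,70.6,51.4]); RT=R.from_euler('z',-.007)*R.from_euler('y',-np.pi/6)
def W(p): return TO+RT.apply(p)
def rots(z,y):
    z=z/np.linalg.norm(z); y=y-z*(y@z); y=y/np.linalg.norm(y)
    return [R.from_matrix(np.c_[np.cross(s*y,z),s*y,z]).as_quat() for s in(1,-1)]
DOWN=np.array([0,0,-1.])
TZ=-RT.apply([0,0,1.]); QX=rots(TZ,RT.apply([1.,0,0])); QY=rots(TZ,RT.apply([0,1.,0]))
def best(p,Q):
    q0=np.array(robot.get_q()); c=[]
    for q in Q:
        j=robot.ik(list(map(float,p)),q.tolist())
        if j is not None: c.append((np.abs(np.array(j)-q0).max(),j,q))
    return min(c,key=lambda t:t[0]) if c else None
E
python3 - <<'E'
from h import *
np.set_printoptions(precision=2,suppress=True)
C=np.array([onz("top",np.array([318,205])+np.array(p)/11-.45,12) for p in((168,62),(283,105),(215,297),(97,243))])
print(C,"ctr",C.mean(0)); e=(C[0]-C[3]+C[1]-C[2])/2; w=(C[1]-C[0]+C[2]-C[3])/2
print("L",np.linalg.norm(e),"W",np.linalg.norm(w),"yaw",np.arctan2(e[1],e[0]),np.arctan2(w[1],w[0])+np.pi/2)
th=np.arctan2(e[1],e[0])
S=lambda a:np.array([-np.sin(a),np.cos(a),0])
for n,p,Q in(("tabWP",(430,70,300),QY),("tab",W((10,0,47)),QY),("tab2",W((10,-65,47)),QY),("shaft",(529,-241,7),rots(DOWN,S(.183))),("shaftWP",(430,118,300),QX),("shaftpl",W((-28,48,10)),QX),("blk",(*C.mean(0)[:2],14),rots(DOWN,S(th))),("blkpl",W((-22,-110,20)),QY)):
    for q in Q: print(n,np.round(p,0),(lambda j:None if j is None else np.array(j))(robot.ik(list(map(float,p)),q.tolist())))
E
```

```text
[[ 506.18 -379.29   12.  ]
 [ 492.19 -417.79   12.  ]
 [ 427.36 -393.87   12.  ]
 [ 444.82 -354.6    12.  ]] ctr [ 467.64 -386.39   12.  ]
L 67.61080195928788 W 41.9405917249476 yaw -0.3677524346074825 -0.3842408273858142
tabWP [430  70 300] [ 0.12 -0.34  2.01 -0.08  0.95 -1.42]
tabWP [430  70 300] [ 0.12 -0.34  2.01 -0.08  0.95  1.72]
tab [617.  71.  97.] [ 0.07  0.34  1.84 -0.09  0.44 -1.42]
tab [617.  71.  97.] [ 0.07  0.34  1.84 -0.09  0.44  1.72]
tab2 [617.   6.  97.] [-0.06  0.33  1.85  0.07  0.44 -1.68]
tab2 [617.   6.  97.] [-0.06  0.33  1.85  0.07  0.44  1.46]
shaft [ 529 -241    7] [-0.49  0.6   1.59 -0.    0.95 -2.24]
shaft [ 529 -241    7] [-0.49  0.6   1.59 -0.    0.95  0.9 ]
shaftWP [430 118 300] [ 0.27 -0.3   1.98 -0.17  0.95  0.34]
shaftWP [430 118 300] None
shaftpl [603. 119.  46.] [ 0.17  0.42  1.87 -0.27  0.34  0.42]
shaftpl [603. 119.  46.] None
blk [ 468. -386.   14.] [-0.75  0.64  1.51 -0.    1.   -1.95]
blk [ 468. -386.   14.] [-0.75  0.64  1.51 -0.    1.    1.19]
blkpl [602. -39.  58.] [-0.16  0.38  1.91  0.23  0.35 -1.92]
blkpl [602. -39.  58.] [-0.16  0.38  1.91  0.23  0.35  1.23]
```

Run:
```python
from h import *
np.set_printoptions(precision=2,suppress=True)
for d in(0,-10,-20): print(d,proj("top",W((10,d,76))),proj("scene",W((20,d,70))))
robot.move_pose([430,70,300],best((430,70,300),QY)[2].tolist())
q=robot.get_ee_rot()
im=robot.capture("top");b=[x for x in blobs(im,(3,150,120),(19,255,255),8)[0] if 190<x[0][0]<240 and 150<x[0][1]<200];print(b)
robot.move_l(W((10,-8,180)).tolist());
robot.move_l(W((10,-8,49)).tolist(),until_force=15)
print(robot.get_tcp_pos(),robot.get_force())
robot.command_gripper(5); w=robot.get_gripper_width();print("w",w,robot.get_finger_force(),robot.get_time_s())
s=cv2.imwrite("pics/grip1.png",cv2.resize(robot.capture("scene")[145:295,180:380],None,fx=4,fy=4,interpolation=cv2.INTER_CUBIC))
```

```text
0 [209.33 178.06] [287.53 235.46]
-10 [212.2  178.12] [285.19 234.14]
-20 [215.06 178.18] [282.86 232.82]
[(array([213.38, 175.25]), 32, array([212, 171,   5,  10], dtype=int32))]
[616.16  62.78  99.63] [-0.01  0.39  0.32]
w 13.743147137778875 29.992092847824097 5.8833
```

View pics/grip1.png

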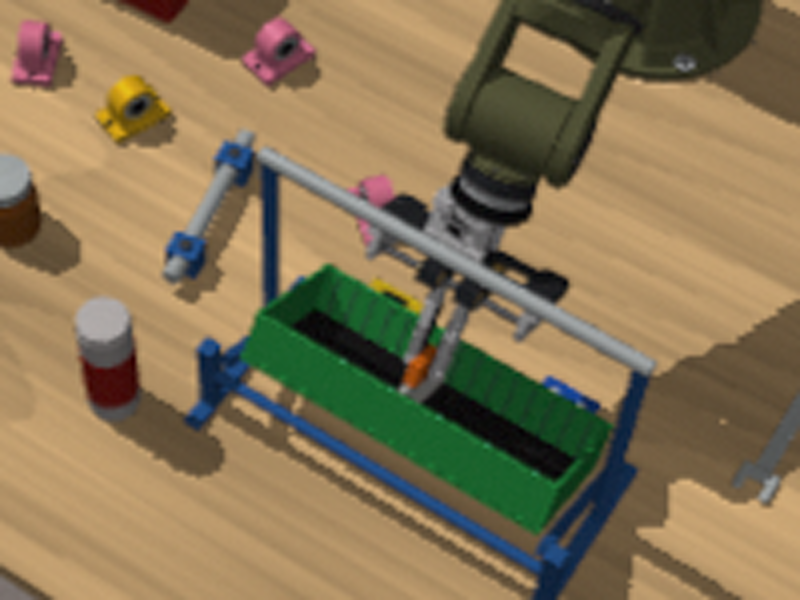

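The fingers hold the orange tab (crop (420,368)) at width 13.7 mm, and the gripper is clear of the bar. Next: slide the divider, release, and pick the shaft.

Run:
```python
from h import *
np.set_printoptions(precision=2,suppress=True)
robot.move_l(W((10,-65,49)).tolist(),rate=60)
print("w",robot.get_gripper_width(),robot.get_force())
robot.command_gripper(60)
robot.move_l(W((10,-65,190)).tolist())
robot.move_l([440,20,280])
im=robot.capture("top")
print("orange",[ (x[0],x[1]) for x in blobs(im,(3,150,120),(19,255,255),8)[0] if 190<x[0][0]<260 and 150<x[0][1]<200],"expect",proj("top",W((10,-65,76))))
a=.183;Q=rots(DOWN,np.array([-np.sin(a),np.cos(a),0]))
robot.move_joints(robot.ik([440,-215,230],Q[1].tolist()))
robot.move_l([529.,-241,120]); robot.move_l([529.,-241,7],rate=100,until_force=12)
print(robot.get_tcp_pos(),robot.get_force())
robot.command_gripper(8);print("w",robot.get_gripper_width(),robot.get_finger_force())
robot.move_l([529.,-241,60],rate=80)
print("w",robot.get_gripper_width(),robot.get_force(),robot.get_moment(),robot.get_tcp_pos(),robot.get_time_s())
im=robot.capture("scene");cv2.imwrite("pics/s2.png",im)
cv2.imwrite("pics/grip2.png",np.vstack([cv2.resize(im[150:250,180:380],None,fx=3,fy=3,interpolation=cv2.INTER_CUBIC),cv2.resize(robot.capture("top")[140:240,150:350],None,fx=3,fy=3,interpolation=cv2.INTER_CUBIC)]))
```

```text
w 13.41844291364948 [-5.01 -2.18  3.3 ]
orange [(array([228.6, 172.6]), 15), (array([228.5, 179.2]), 10)] expect [227.97 178.44]
[ 529.37 -241.17    7.68] [ 0.74  0.19 -0.43]
w 18.96221078337027 29.99634861946106
w 19.15442895082766 [-0.66  0.05 -5.57] [ 0.01  0.01 -0.07] [ 528.74 -240.85   59.58] 16.0417
```

View pics/grip2.png

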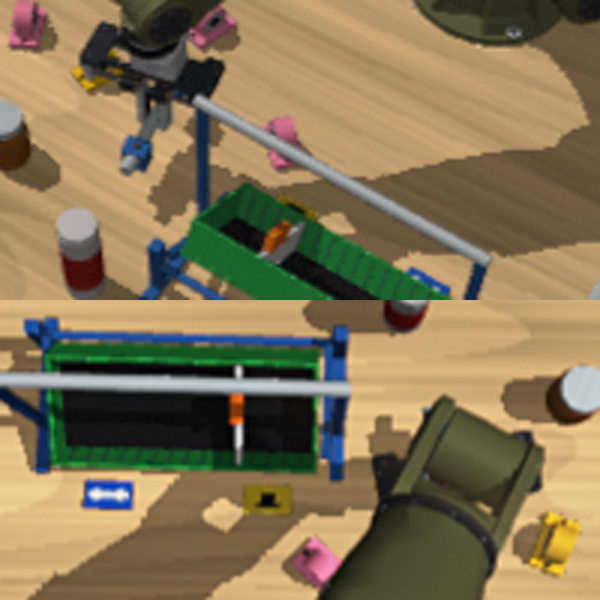

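The divider now stands at about -65 mm, and the shaft is held level (moment near zero). Now placing it.

Run:
```python
from h import *
np.set_printoptions(precision=2,suppress=True)
robot.move_l([500.,-235,180]); robot.move_l([430.,-215,270])
robot.move_joints(robot.ik([430,118.6,310],QX[0].tolist()))
robot.move_l(W((-28,48,150)).tolist())
robot.move_l(W((-28,48,40)).tolist(),rate=100)
h=robot.move_l(W((-28,48,4)).tolist(),rate=25,until_force=6)
print(h,"local tcp",RT.inv().apply(np.array(robot.get_tcp_pos())-TO),robot.get_force(),robot.get_moment(),robot.get_gripper_width(),robot.get_time_s())
im=robot.capture("scene")
cv2.imwrite("pics/place1.png",np.vstack([cv2.resize(im[180:280,210:360],None,fx=4,fy=3,interpolation=cv2.INTER_CUBIC),cv2.resize(robot.capture("top")[140:215,150:300],None,fx=4,fy=4,interpolation=cv2.INTER_CUBIC)]))
```

```text
True local tcp [-28.36  47.94  10.32] [0.36 0.05 1.  ] [-0.08 -0.15  0.16] 19.159145664434128 22.9583
```

View pics/place1.png

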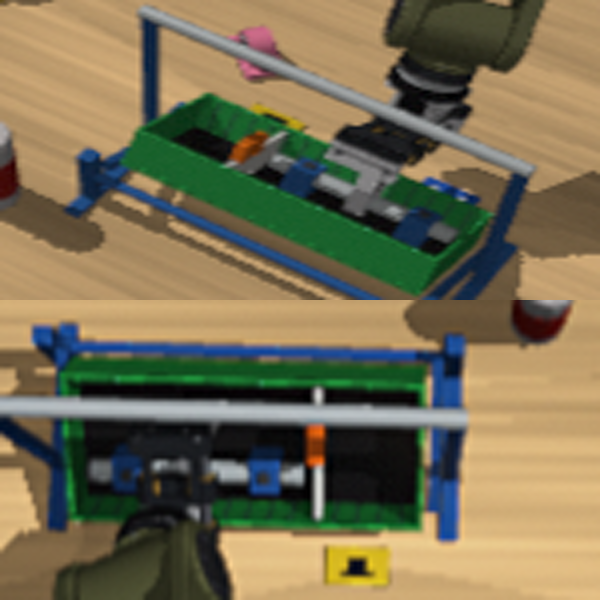

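The shaft lies in the blue compartment, along the tote, between the divider (crop (318,450)) and the +y wall. The floor now carries its weight. Release it and pick the block.

Run:
```python
from h import *
np.set_printoptions(precision=2,suppress=True)
robot.command_gripper(38)
robot.move_l(W((-28,48,70)).tolist(),rate=100); robot.move_l(W((-28,48,160)).tolist()); robot.move_l([430.,110,300])
a=-.375;Q=rots(DOWN,np.array([-np.sin(a),np.cos(a),0]))
robot.move_joints(robot.ik([430,-355,200],Q[1].tolist())); robot.command_gripper(60)
im=robot.capture("top");cv2.imwrite("pics/t3.png",im)
robot.move_l([467.6,-386.4,100]); robot.move_l([467.6,-386.4,14],rate=100,until_force=12)
print(robot.get_tcp_pos(),robot.get_force())
robot.command_gripper(15);print("w",robot.get_gripper_width(),robot.get_finger_force())
robot.move_l([467.6,-386.4,70],rate=80)
print("w",robot.get_gripper_width(),robot.get_force(),robot.get_moment(),robot.get_time_s())
im2=robot.capture("scene")
cv2.imwrite("pics/grip3.png",np.vstack([cv2.resize(im2[120:220,170:320],None,fx=4,fy=3,interpolation=cv2.INTER_CUBIC),cv2.resize(im[140:215,150:300],None,fx=4,fy=4,interpolation=cv2.INTER_CUBIC)]))
```

```text
[ 467.91 -386.7    14.69] [-0.79  0.44 -0.88]
w 25.89015445294459 30.000084042549133
w 25.64558257445594 [ 0.   -0.07 -4.13] [ 0.03 -0.01 -0.01] 31.9917
```

View pics/grip3.png

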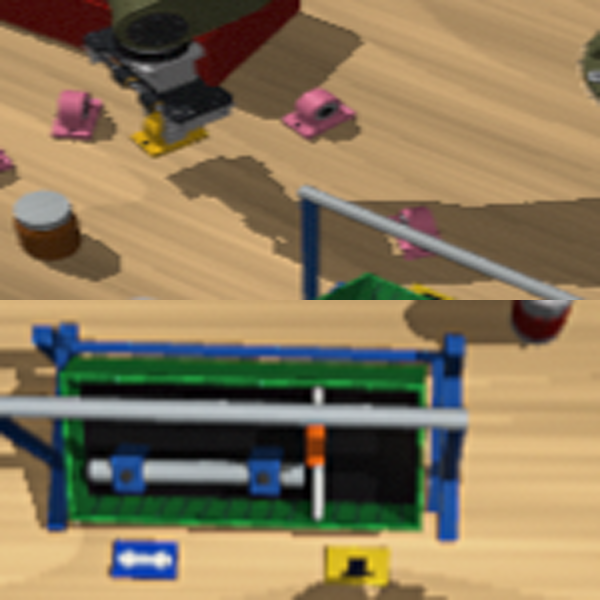

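The shaft rests in its compartment. The block is gripped across its 26 mm body with the full weight held. Now placing it.

Run:
```python
from h import *
np.set_printoptions(precision=2,suppress=True)
robot.move_l([430.,-355,230])
robot.move_joints(robot.ik([430,-40,310],QY[1].tolist()))
robot.move_l(W((-22,-110,160)).tolist())
robot.move_l(W((-22,-110,45)).tolist(),rate=100)
h=robot.move_l(W((-22,-110,10)).tolist(),rate=25,until_force=6)
print(h,"local tcp",RT.inv().apply(np.array(robot.get_tcp_pos())-TO),robot.get_force(),robot.get_moment(),robot.get_time_s())
if h:
    robot.command_gripper(42)
    robot.move_l(W((-22,-110,80)).tolist(),rate=80); robot.move_l(W((-22,-110,180)).tolist()); robot.move_l([400.,-40,300])
    robot.move_joints(robot.ik([350,-300,300],rots(DOWN,np.array([0,1.,0]))[1].tolist()))
im2=robot.capture("scene");im=robot.capture("top")
cv2.imwrite("pics/end.png",np.vstack([cv2.resize(im2[180:280,210:360],None,fx=4,fy=3,interpolation=cv2.INTER_CUBIC),cv2.resize(im[140:215,150:300],None,fx=4,fy=4,interpolation=cv2.INTER_CUBIC)]))
print(robot.get_time_s())
```

```text
True local tcp [ -22.19 -109.96   18.33] [0.49 0.29 3.08] [ 0.04 -0.14  0.05] 38.0917
42.6583
```

View pics/end.png

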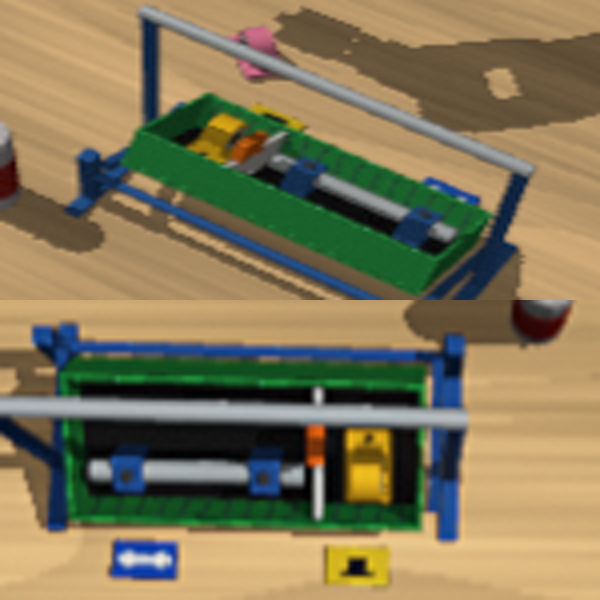

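The block stands on its base in the yellow compartment (crop (368,466)). The shaft lies lengthwise in the blue one, the divider hasn't moved, and the robot is clear of everything.

```bash
python3 -c "
from cell import robot
robot.sleep(0.3);print(robot.finish_job())"
```

```text
the job is handed in; nothing more can be done
None
```

I handed the job in at about 43 s: divider about 65 mm towards the yellow end, shaft lengthwise in the blue compartment and block on its base in the yellow one, checked only in the final camera pictures because the judging returned no verdict.

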